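# Fetch a fresh label roll from the blocked drawer

### The arm

A 6-joint arm with a two-finger parallel gripper is mounted at the origin on a cart in front of the work surface, level with it; the furniture and walls round the work are solid. World frame = base frame: x ahead of the robot, y to its left, z up, the work surface at z = 0. Lengths are in m, angles in degrees, forces in N, time in s.
With the tool pointing down it reaches from about 0.4 to 0.825 m from the base axis. Payload 7 kg.
Tool frame: the origin (TCP) lies between the finger pads; the fingertips stand 19 mm ahead of it and the grasp point (between the pads) is the TCP; z points along the fingers, y is the line along which they close (so a half turn about z gives the same grasp; the last joint's range is limited). The gripper opens to 88 mm and grips with 3 to 60 N. Pads are 19 mm wide; open, the fingers measure 130 mm over their backs; the gripper's body (78 mm by 193 mm) begins 47 mm behind the grasp point.
Start: joints at [-53.566, 20.546, 0.682, 0, -70.136, -16.507], TCP at [0.23, -0.635, 0.246] pointing down, gripper open.
Joint ranges: [-176.03, 176.03], [-82.01, 121.73], [-58.28, 71.71], [-173.87, 95.51], [-174.79, -0.11], [-173.66, 173.66]. Speed limits (degrees/s): [136.94, 136.94, 172.46, 180, 180, 180].

### API

Orientations are given as [roll, pitch, yaw] about the fixed x, y, z axes, in that order (R = Rz(yaw) Ry(pitch) Rx(roll)).
In Python, from plant import r gives the robot as it stands. The module is installed in compiled form; this text tells all that it offers.
- The arm moves only by the shell command python3 -m pendant 'ROWS' [OPENING] [FORCE]. ROWS is JSON, a list of rows, each a list of 6 numbers: the shift along the tool's x, y, z in mm, then the turn, a rotation vector about the tool's x, y, z in rad. In form: [[tx, ty, tz, wx, wy, wz], ...]. A call has 1 to 20 rows; each row is the pose to reach, as a shift and turn from the pose commanded when the call began, along the tool's axes at that moment; what a row does not reach only later rows make up. A row lasts 1/8 s, in which the tool goes at most 62.5 mm and 10.7 degrees, less where a joint would pass 70% of its speed; a pose out of reach is approached as far as the arm can. A call with a gripper value outside its range is refused whole. OPENING is the finger opening in mm, from 0 to 87.6, set as the call begins (- or left out, the last holds). The fingers move at their own pace and stop on an object; FORCE is the grip in N (left out, the last holds). Time passes only in rows, so rows that repeat a pose let the fingers close. It gives the time, the measured TCP pose, the force, the opening and the grip force at its end, in the units of the state.
- r.get_state(): the state, without advancing time (a new reading comes with each control period).
- r.capture(name): name is "side" or "top"; returns the picture (420x560x3 uint8, red, green, blue); there is no depth.
- r.camera_params(name): a dict with "mtx" (3x3 intrinsics, pixels), "distortion" ([k1, k2, p1, p2, k3] as OpenCV has them; the pictures are not rectified), "rvec" (rotation vector, rad) and "tvec" (3), from world to camera coordinates, as OpenCV has them. Camera axes: x right, y down, z forward; pixel columns grow to the right and rows downward; lengths in m; the calibration is good to about 2 mm. A picture is of the moment at which its call begins. camera_params takes no time and is no camera call.
- r.close_job(): hands the job in; it is judged then, once.
The state is a dict: "time_s": time; "joints": joint angles; "qd": joint speeds; "joint_torque": joint torques, N m; "tcp_pos": TCP position; "eef_rot": TCP orientation; "contact_force": force on the tool from outside, world axes, zero at the start; "moment": the same for the moment, N m; "gripper_width": finger opening in m; "gripper_force": force on a finger pad.
Only numpy, scipy, OpenCV 4.12 (cv2) and the standard library are available. Lean on these libraries where they do the work, as an engineer would, in place of code of your own. Each camera call takes 0.05 s, during which the arm holds its last target. There are 200 camera calls.

### The job

The label unwinder has run empty: three jars have been left standing in front of the little supply drawer, so set them aside on the free counter, all three before you touch the drawer. Then pull the drawer open, slip the white label roll down over the unwinder's spindle until it rests flat on the plate, leave the orange roll in the drawer and push the drawer fully shut. Finally stand each jar upright again on the very spot where it stood at the start, knocking nothing over and leaving the bell where it is.

Things in the scene. Friction and masses are not known exactly. Their poses are not given: they have to be found in the camera images.
- lime_jar: glass jar with a yellow lid and a dark label, 66 mm across, 90 mm tall, about 0.37 kg. Origin: centre of its underside, z up. One of the three jars in front of the drawer; their order varies
- amber_jar: glass jar with a black lid and orange-brown filling, no label, 62 mm across, 80 mm tall, about 0.30 kg. Origin: centre of its underside, z up. One of the three jars in front of the drawer
- shaker: slim spice jar with a red cap and a dark blue label, 40 mm across, 106 mm tall, about 0.11 kg. Origin: centre of its underside, z up. One of the three jars, which start in a row along the drawer's front, about 90 mm apart, their centres 65 to 90 mm in front of the handle bar
- white_roll: white label roll on a brown cardboard core, 60 mm across, 40 mm high, core hole 30 mm, about 0.09 kg. Origin: centre of its underside, z along the core. It stands upright in the shut drawer beside the orange one (centres 84 mm apart, left and right may be swapped), seen through the clear top; underside 14.5 mm above the counter
- orange_roll: orange label roll of the same size and make, stays in the drawer. Origin: centre of its underside, z along the core
- supply_box: fixed light wooden box with a clear acrylic top, 150 mm deep (x), 210 mm wide (y), 70 mm high, holding the drawer. Origin: centre of its underside; its front looks to its own -x, towards the robot, and the drawer opens that way. Only with the drawer nearly fully out are the rolls clear of the top
- drawer (a joint): travel of the drawer in m: 0 shut, 0.132 fully out; it slides with about 1.5 N and stays where it is left
- drawer_handle (a point): middle of the steel bar handle (8 mm thick, 84 mm long, 46 mm above the counter), moving with the drawer; x points into the box, y along the bar, z up. The bar is 40 mm before the drawer's front (65 mm high), pinched from above. Inside, the drawer is 131 mm deep (50 to 181 mm behind the bar) and 178 mm wide, walls to 48 mm; rolls 117 mm behind the bar, 42 mm to each side
- unwinder: empty label unwinder, fixed: dark round base 100 mm across, bright plate on it with its top 18 mm above the counter, upright aluminium spindle 18 mm thick, tapered, tip 76 mm high. Origin: on the spindle axis at counter height. It may swap places with the bell. The scale's cord lies from x 0.32, y -0.155 by x 0.5, y -0.18 to x 0.68, y -0.22; right of it the counter is free to x 0.62
- bell: silvery white domed counter bell, 81 mm across, 52 mm high, loose; a bystander, leave it. Origin: centre of its underside
Things that resemble listed ones, but are neither listed nor needed, are in the scene too. Of the things like the shaker, leave any that is green; of the rest the larger one is meant. Leave any purple look-alike of the unwinder alone.

How it is judged:
By the outcome, as a careful person would: the job done as asked, in the order asked, and still so for the second after the job is handed in, with the robot touching nothing.
It also fails if it takes over 149 s, if anything falls off the work surface, if the arm or the gripper's body presses on something with over 40 N, if the wrist force passes 120 N, or if a joint passes its speed limit or range.

## Working session

There is one attempt and no reset: what is moved stays moved. The work goes in short steps, Python scripts to look and compute and a shell command to move; the robot and the scene stay as the last step left them, time stands still between calls to the robot, and variables do not carry over. Pictures are saved under pics/ and viewed, at most 14 in all, crops included, and the job is handed in when it is done.

```bash
mkdir -p pics
python3 - <<'E'
from plant import r
import cv2
for n in("top","side"):
    cv2.imwrite(f"pics/{n}0.png",r.capture(n)[:,:,::-1]); p=r.camera_params(n); print({k:__import__('numpy').round(v,3).tolist() for k,v in p.items()})
print(r.get_state())
E
```

```text
{'mtx': [[522.727, 0.0, 277.421], [0.0, 522.727, 225.029], [0.0, 0.0, 1.0]], 'distortion': [-0.025, 0.0, 0.0, 0.0, 0.0], 'rvec': [2.133, -2.157, 0.135], 'tvec': [0.063, 0.551, 1.329]}
{'mtx': [[412.726, 0.0, 280.663], [0.0, 412.726, 212.134], [0.0, 0.0, 1.0]], 'distortion': [-0.035, 0.0, 0.0, 0.0, 0.0], 'rvec': [0.485, -2.528, 1.475], 'tvec': [0.526, 0.137, 0.996]}
{'time_s': 0.1, 'joints': array([-5.35645136e+01,  2.05866751e+01,  6.41387175e-01, -1.94669022e-02,
       -7.01341359e+01, -1.65063090e+01]), 'qd': array([ 0.07906088, -0.18944414,  0.03812195,  0.08053666, -0.0235243 ,
       -0.04064207]), 'joint_torque': array([-9.43532068e-04, -5.84161413e+01,  2.93751866e+01,  7.01546922e+00,
        1.01580354e-02, -8.15697581e-05]), 'tcp_pos': array([ 0.2299357 , -0.63422052,  0.24473626]), 'eef_rot': array([ 1.79918649e+02, -5.02115992e-03, -1.60077447e+02]), 'contact_force': array([-0.0285593 , -0.64280602,  0.24667577]), 'moment': array([ 0.01151656,  0.00155662, -0.04080785]), 'gripper_force': 0.0, 'gripper_width': 0.08741858665275586}
```

View pics/top0.png

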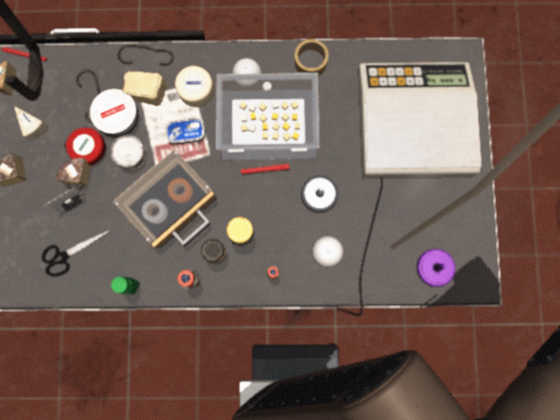

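View pics/side0.png

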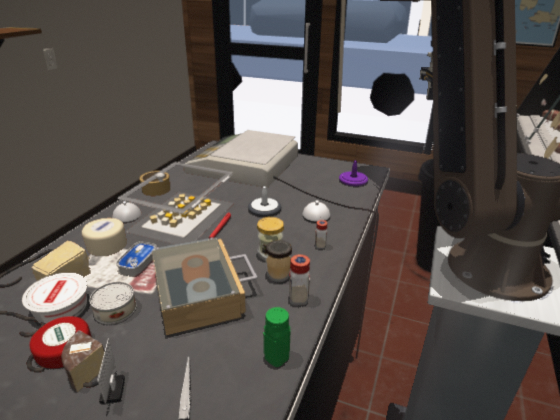

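```bash
cat > h.py <<'E'
import cv2,numpy as np
from plant import r
def cam(n):
    p=r.camera_params(n); return [np.array(p[k],float) for k in("mtx","distortion","rvec","tvec")]
def w(n,u,v,z):
    K,d,rv,t=cam(n); R=cv2.Rodrigues(rv)[0]; q=cv2.undistortPoints(np.array([[[u,v]]],float),K,d)[0,0]
    D=R.T@np.array([*q,1]); C=-R.T@t.ravel(); return (C+D*(z-C[2])/D[2])
def px(n,P):
    K,d,rv,t=cam(n); return cv2.projectPoints(np.array(P,float).reshape(-1,1,3),rv,t,K,d)[0][:,0]
def crop(n,u0,v0,u1,v1,f,name,im=None):
    im=r.capture(n)[:,:,::-1] if im is None else im
    cv2.imwrite("pics/"+name,cv2.resize(im[v0:v1,u0:u1],None,fx=f,fy=f,interpolation=cv2.INTER_CUBIC))
E
python3 - <<'E'
from h import *
crop("top",110,145,310,295,4,"c1.png",cv2.imread("pics/top0.png"))
crop("side",140,180,340,330,4,"c2.png",cv2.imread("pics/side0.png"))
for a in [("lime",239,231,.09),("amber",213,250,.08),("shk",188,279,.106),("small",273,272,.08),("unw",319,194,.018),("bell",327,251,.05),("green",123,285,.1),("edgeL",0,309,0),("edgeR",498,305,0),("edgeback",485,40,0),("edgenear",250,307,0)]: print(a,w("top",*a[1:]).round(3))
E
```

```text
('lime', 239, 231, 0.09) [0.53  0.153 0.09 ]
('amber', 213, 250, 0.08) [0.484 0.22  0.08 ]
('shk', 188, 279, 0.106) [0.411 0.277 0.106]
('small', 273, 272, 0.08) [0.427 0.069 0.08 ]
('unw', 319, 194, 0.018) [ 0.636 -0.055  0.018]
('bell', 327, 251, 0.05) [ 0.481 -0.07   0.05 ]
('green', 123, 285, 0.1) [0.398 0.44  0.1  ]
('edgeL', 0, 309, 0) [0.339 0.8   0.   ]
('edgeR', 498, 305, 0) [ 0.337 -0.521  0.   ]
('edgeback', 485, 40, 0) [ 1.079 -0.536  0.   ]
('edgenear', 250, 307, 0) [0.339 0.132 0.   ]
```

View pics/c1.png

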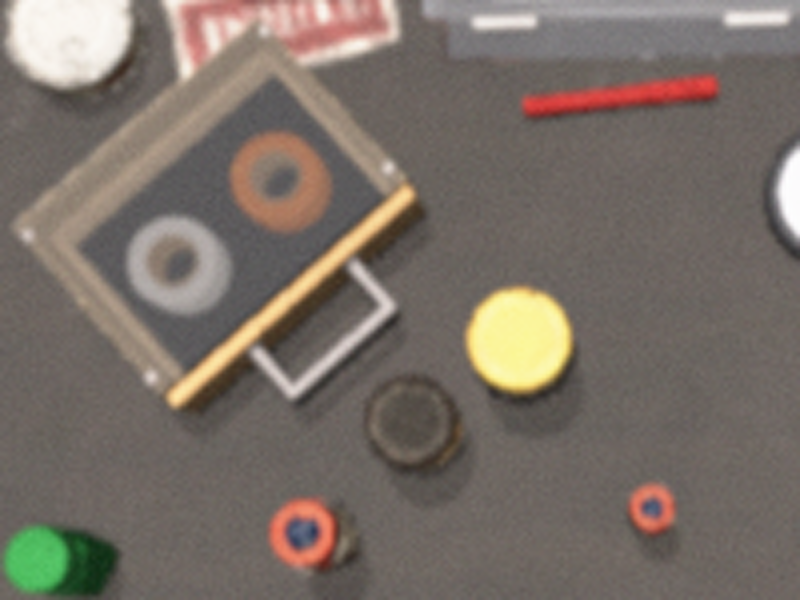

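View pics/c2.png

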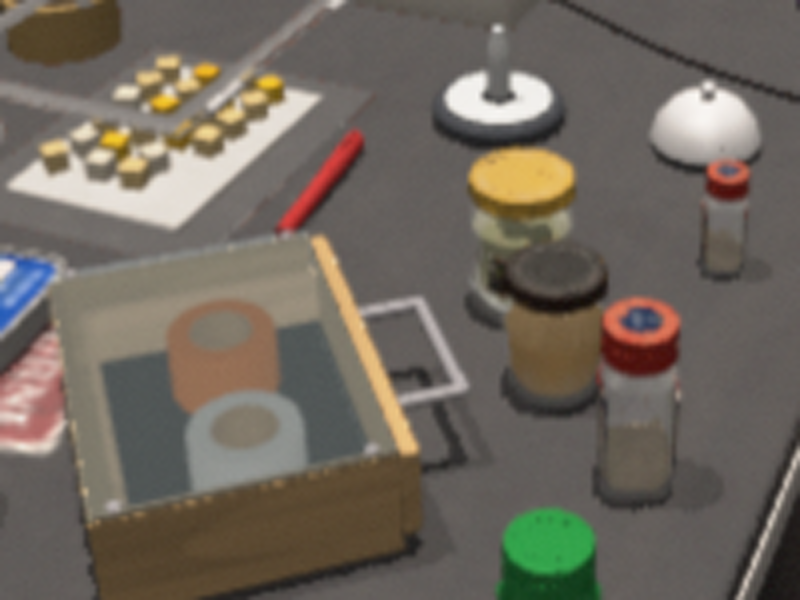

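Run:
```python
from h import *
T=lambda U,V,z:w("top",(U+.5)/4-.5+110,(V+.5)/4-.5+145,z)
S=lambda U,V,z:w("side",(U+.5)/4-.5+140,(V+.5)/4-.5+180,z)
for n,t,s,z in[("lime",(519,341),(522,180),.09),("amber",(411,421),(556,270),.08),("shk",(304,533),(641,324),.106)]: print(n,T(*t,z).round(4),S(*s,z).round(4))
a,b=T(394,307,.048),T(296,396,.048);print("handle",a,b,(a+b)/2,np.hypot(*(a-b)[:2]), S(422,302,.048),S(464,388,.048))
d=(a-b)[:2];print("bar ang",np.degrees(np.arctan2(d[1],d[0])))
wr,o=T(180,264,.0545),T(281,182,.0545);print("rolls",wr,o,np.degrees(np.arctan2(*(o-wr)[1::-1])),np.hypot(*(o-wr)[:2]))
c1,c2=T(175,402,.065),T(413,190,.065);print("front",c1,c2,np.degrees(np.arctan2(*(c2-c1)[1::-1])),np.hypot(*(c2-c1)[:2]))
im=cv2.imread("pics/top0.png")[170:220,295:345]
m=(im.min(2)>150).astype(np.uint8);M=cv2.moments(m,True);print("unw plate",w("top",295+M['m10']/M['m00'],170+M['m01']/M['m00'],.018))
print("side spindle tip",S(498,30,.076))
# roll axis shift of image of spindle
crop("top",285,160,355,220,8,"c3.png",cv2.imread("pics/top0.png"))
```

```text
lime [0.5329 0.1524 0.09  ] [0.5319 0.158  0.09  ]
amber [0.4841 0.2214 0.08  ] [0.4835 0.2248 0.08  ]
shk [0.4134 0.2834 0.106 ] [0.4123 0.2886 0.106 ]
handle [0.56159356 0.23741344 0.048     ] [0.50408954 0.30060834 0.048     ] [0.53284155 0.26901089 0.048     ] 0.08544183925100954 [0.55969665 0.24098703 0.048     ] [0.50497457 0.30355182 0.048     ]
bar ang -47.69946137563107
rolls [0.59061022 0.37645315 0.0545    ] [0.6441506  0.31126416 0.0545    ] -50.60338854653787 0.08435743752339388
front [0.49931683 0.37507502 0.065     ] [0.63553773 0.22324167 0.065     ] -48.102378092089864 0.2039840761990923
unw plate [ 0.63963277 -0.0559303   0.018     ]
side spindle tip [ 0.63683749 -0.04933316  0.076     ]
```

View pics/c3.png

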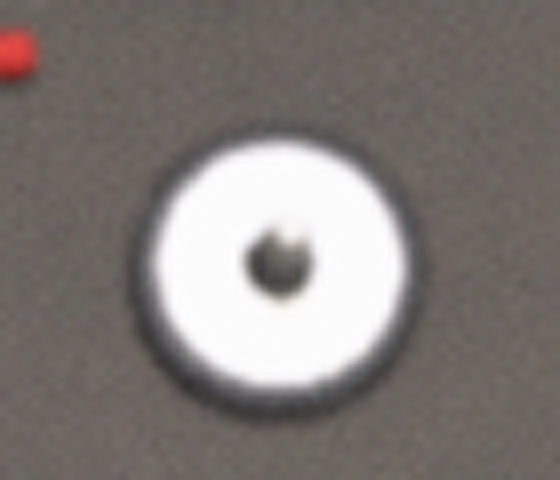

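```bash
cat >> h.py <<'E'
from scipy.spatial.transform import Rotation as Ro
import sys
def go(x,y,z,yaw,pr=True):
    s=r.get_state(); R0=Ro.from_euler('xyz',s['eef_rot'],degrees=True); p=np.array(s['tcp_pos'])
    d=R0.inv().apply(np.array([x,y,z])-p)*1000; rv=(R0.inv()*Ro.from_euler('xyz',[180,0,yaw],degrees=True)).as_rotvec()
    print("row",d.round(1).tolist(),rv.round(3).tolist(),"n>=%.1f"%max(np.linalg.norm(d)/62.5,np.degrees(np.linalg.norm(rv))/10.7))
if __name__=="__main__":
    s=r.get_state(); print("t%.1f"%s['time_s'],s['tcp_pos'].round(4),s['eef_rot'].round(1),s['joints'].round(0))
    for a in sys.argv[1:]: go(*map(float,a.split(',')))
E
python3 - <<'E'
from h import *
print("purple",w("top",437,267,.018))
for z in(0,.2,.4,.6,.8,1.0): print(z,px("side",w("top",395,245,z)),px("side",w("top",500,180,z)),w("top",395,245,z).round(2),w("top",500,180,z).round(2))
K,d,rv,t=cam("top");print(-cv2.Rodrigues(rv)[0].T@t)
E
python3 h.py .532,.155,.2,-48
```

```text
purple [ 0.43798841 -0.35981747  0.018     ]
0 [[327.58785226 189.55983292]] [[305.3534113  151.87556519]] [ 0.5  -0.26  0.  ] [ 0.67 -0.55  0.  ]
0.2 [[334.65193377 136.07857924]] [[312.06051719 109.01960486]] [ 0.48 -0.21  0.2 ] [ 0.63 -0.46  0.2 ]
0.4 [[343.40960714  69.19742151]] [[320.5828776   54.45112388]] [ 0.46 -0.17  0.4 ] [ 0.58 -0.38  0.4 ]
0.6 [[354.46750275 -16.23459452]] [[331.7166501  -17.03947195]] [ 0.44 -0.13  0.6 ] [ 0.54 -0.29  0.6 ]
0.8 [[ 368.657398   -127.71367804]] [[ 346.73064177 -113.84187562]] [ 0.42 -0.08  0.8 ] [ 0.5  -0.21  0.8 ]
1.0 [[ 386.90117022 -275.06459862]] [[ 367.59614216 -249.28976309]] [ 0.4  -0.04  1.  ] [ 0.45 -0.12  1.  ]
[0.36426372 0.042326   1.39212478]
t0.1 [ 0.2299 -0.6342  0.2447] [ 179.9   -0.  -160.1] [-54.  21.   1.  -0. -70. -17.]
row [-552.9, 639.0, 45.6] [0.001, 0.001, -1.956] n>=13.5
```

```bash
python3 -m pendant '[[-553,639,46,0,0,-1.956],[-553,639,46,0,0,-1.956],[-553,639,46,0,0,-1.956],[-553,639,46,0,0,-1.956],[-553,639,46,0,0,-1.956],[-553,639,46,0,0,-1.956],[-553,639,46,0,0,-1.956],[-553,639,46,0,0,-1.956],[-553,639,46,0,0,-1.956],[-553,639,46,0,0,-1.956],[-553,639,46,0,0,-1.956],[-553,639,46,0,0,-1.956],[-553,639,46,0,0,-1.956],[-553,639,46,0,0,-1.956],[-553,639,46,0,0,-1.956],[-553,639,46,0,0,-1.956],[-553,639,46,0,0,-1.956]]' 80; python3 h.py .532,.155,.05,-48
python3 - <<'E'
from h import *
a,b=r.capture("top"),r.capture("side")
cv2.imwrite("pics/p1.png",np.hstack([cv2.resize(x[:,:,::-1][v:v+150,u:u+130],None,fx=3,fy=3) for x,u,v in((a,175,150),(b,210,120))]))
E
```

```text
time_s: 2.22
tcp_pos: [0.5318, 0.1537, 0.1997]
eef_rot: [180.0, 0.0, -48.1]
contact_force: [-0.2, 0.0, 0.5]
gripper_width: 0.0801
gripper_force: 0.0
t2.2 [0.5318 0.1537 0.1997] [180.    0.  -48.1] [ 36.  11. -19.  -0. -60.   6.]
row [-0.8, -1.1, 149.7] [0.0, 0.0, -0.001] n>=2.4
```

View pics/p1.png

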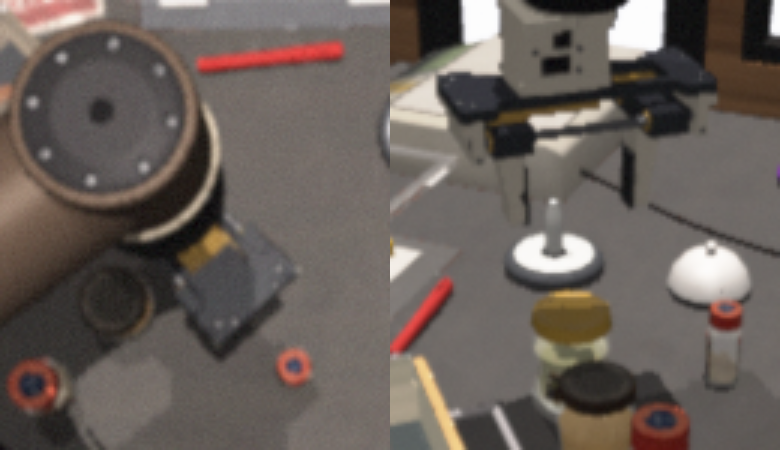

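```bash
python3 -m pendant '[[-0.5,-1,50,0,0,0],[-0.5,-1,100,0,0,0],[-0.5,-1,130,0,0,0],[-0.5,-1,145,0,0,0],[-0.5,-1,145,0,0,0]]' 80;  python3 -m pendant '[[0,0,0,0,0,0],[0,0,0,0,0,0],[0,0,0,0,0,0],[0,0,0,0,0,0],[0,0,-2,0,0,0],[0,0,-30,0,0,0],[0,0,-80,0,0,0],[0,0,-110,0,0,0],[0,0,-110,0,0,0]]' 40 25; python3 h.py .56,-.26,.167,-90
```

```text
time_s: 2.95
tcp_pos: [0.5324, 0.1553, 0.0543]
eef_rot: [179.9, 0.0, -48.0]
contact_force: [0.1, 0.4, 0.1]
gripper_width: 0.0796
gripper_force: 0.0
time_s: 4.08
tcp_pos: [0.5336, 0.1564, 0.1671]
eef_rot: [-179.7, -0.0, -48.0]
contact_force: [-0.5, 0.5, -4.2]
gripper_width: 0.0637
gripper_force: 25.0
t4.1 [0.5336 0.1564 0.1671] [-179.7   -0.   -48. ] [ 37.  13. -21.   0. -56.   5.]
row [327.1, 259.1, -1.0] [-0.005, 0.001, 0.733] n>=6.7
```

```bash
python3 -m pendant '[[15,12,0,0,0,0.03],[55,43,0,0,0,0.12],[100,79,0,0,0,0.22],[145,115,0,0,0,0.32],[190,151,0,0,0,0.43],[235,186,0,0,0,0.53],[280,222,0,0,0,0.63],[312,247,0,0,0,0.7],[327,259,0,0,0,0.733],[327,259,0,0,0,0.733],[327,259,50,0,0,0.733],[327,259,90,0,0,0.733],[327,259,106,0,0,0.733],[327,259,112,0,0,0.733],[327,259,112,0,0,0.733]]'; python3 h.py .413,.286,.2,-48
```

```text
time_s: 5.95
tcp_pos: [0.5583, -0.26, 0.0544]
eef_rot: [179.9, -0.0, -89.9]
contact_force: [-5.6, 0.9, 6.9]
gripper_width: 0.0631
gripper_force: 25.0
t6.0 [ 0.5583 -0.26    0.0544] [179.9  -0.  -89.9] [ -7.  25. -20.   0. -45.   7.]
row [-546.2, 144.5, -145.7] [0.001, 0.0, -0.731] n>=9.3
```

```bash
python3 -m pendant '[[0,0,0,0,0,0],[0,0,0,0,0,0],[0,0,-3,0,0,0],[0,0,-50,0,0,0],[0,0,-110,0,0,0],[0,0,-145,0,0,0],[-100,26,-145,0,0,-0.13],[-546,144.5,-145.7,0,0,-0.73],[-546,144.5,-145.7,0,0,-0.73],[-546,144.5,-145.7,0,0,-0.73],[-546,144.5,-145.7,0,0,-0.73],[-546,144.5,-145.7,0,0,-0.73],[-546,144.5,-145.7,0,0,-0.73],[-546,144.5,-145.7,0,0,-0.73],[-546,144.5,-145.7,0,0,-0.73],[-546,144.5,-145.7,0,0,-0.73],[-546,144.5,-145.7,0,0,-0.73],[-546,144.5,-145.7,0,0,-0.73]]' 80; python3 h.py .413,.286,.068,-48
```

```text
time_s: 8.2
tcp_pos: [0.4146, 0.2843, 0.1983]
eef_rot: [180.0, -0.0, -48.2]
contact_force: [0.0, -0.1, -0.1]
gripper_width: 0.0802
gripper_force: 0.0
t8.2 [0.4146 0.2843 0.1983] [180.   -0.  -48.2] [ 57.   6. -25.  -0. -59. -15.]
row [-2.3, 0.1, 130.3] [0.0, -0.0, -0.004] n>=2.1
```

```bash
python3 -m pendant '[[-2,0,50,0,0,0],[-2,0,95,0,0,0],[-2,0,120,0,0,0],[-2,0,130,0,0,0],[-2,0,130,0,0,0]]' 66;  python3 -m pendant '[[0,0,0,0,0,0],[0,0,0,0,0,0],[0,0,0,0,0,0],[0,0,0,0,0,0],[0,0,0,0,0,0],[0,0,-2,0,0,0],[0,0,-30,0,0,0],[0,0,-80,0,0,0],[0,0,-110,0,0,0],[0,0,-110,0,0,0]]' 20 12; python3 h.py .45,-.25,.18,0
```

```text
time_s: 8.82
tcp_pos: [0.4134, 0.2862, 0.0683]
eef_rot: [180.0, -0.0, -48.2]
contact_force: [-0.5, 0.3, -0.2]
gripper_width: 0.066
gripper_force: 0.0
time_s: 10.07
tcp_pos: [0.4138, 0.288, 0.1807]
eef_rot: [-179.7, 0.1, -48.2]
contact_force: [0.3, 0.2, -1.2]
gripper_width: 0.0426
gripper_force: 12.0
t10.1 [0.4138 0.288  0.1807] [-1.797e+02  1.000e-01 -4.820e+01] [ 57.   7. -26.   0. -56. -15.]
row [424.9, 331.9, -1.3] [-0.005, -0.001, -0.841] n>=8.6
```

```bash
python3 -m pendant '[[13,10,0,0,0,-0.025],[50,40,0,0,0,-0.1],[95,75,0,0,0,-0.19],[140,110,0,0,0,-0.28],[185,145,0,0,0,-0.37],[230,180,0,0,0,-0.46],[275,215,0,0,0,-0.55],[320,250,0,0,0,-0.64],[365,285,0,0,0,-0.73],[402,314,0,0,0,-0.8],[421,329,0,0,0,-0.841],[425,332,0,0,0,-0.841],[425,332,0,0,0,-0.841],[425,332,50,0,0,-0.841],[425,332,90,0,0,-0.841],[425,332,107,0,0,-0.841],[425,332,112,0,0,-0.841],[425,332,112.5,0,0,-0.841]]'; python3 h.py .484,.223,.2,-138 .484,.223,.2,42
```

```text
time_s: 12.32
tcp_pos: [0.4493, -0.2502, 0.0664]
eef_rot: [180.0, -0.0, 0.1]
contact_force: [-2.3, 0.8, 6.6]
gripper_width: 0.0427
gripper_force: 12.0
t12.3 [ 0.4493 -0.2502  0.0664] [ 1.8e+02 -0.0e+00  1.0e-01] [ -7.  17. -32.   0. -41.  97.]
row [35.5, -473.1, -133.7] [0.0, -0.0, 2.41] n>=12.9
row [35.5, -473.1, -133.7] [0.0, 0.0, -0.731] n>=7.9
```

```bash
python3 -m pendant '[[0,0,0,0,0,0],[0,0,0,0,0,0],[0,0,-3,0,0,0],[0,0,-50,0,0,0],[0,0,-110,0,0,0],[0,0,-134,0,0,0],[5,-60,-134,0,0,-0.09],[35.5,-473,-134,0,0,-0.731],[35.5,-473,-134,0,0,-0.731],[35.5,-473,-134,0,0,-0.731],[35.5,-473,-134,0,0,-0.731],[35.5,-473,-134,0,0,-0.731],[35.5,-473,-134,0,0,-0.731],[35.5,-473,-134,0,0,-0.731],[35.5,-473,-134,0,0,-0.731],[35.5,-473,-134,0,0,-0.731],[35.5,-473,-134,0,0,-0.731]]' 78; python3 h.py .484,.223,.045,42
```

```text
time_s: 14.45
tcp_pos: [0.4843, 0.2209, 0.1999]
eef_rot: [-180.0, -0.0, 41.8]
contact_force: [-0.8, -0.3, 0.0]
gripper_width: 0.0783
gripper_force: 0.0
t14.4 [0.4843 0.2209 0.1999] [-180.    -0.    41.8] [ 46.   9. -21.  -0. -60.  86.]
row [1.2, -1.8, 154.9] [-0.0, -0.0, -0.003] n>=2.5
```

```bash
python3 -m pendant '[[1,-1.8,50,0,0,0],[1,-1.8,105,0,0,0],[1,-1.8,140,0,0,0],[1,-1.8,150,0,0,0],[1,-1.8,150,0,0,0]]' 78;  python3 -m pendant '[[0,0,0,0,0,0],[0,0,0,0,0,0],[0,0,0,0,0,0],[0,0,0,0,0,0],[0,0,-2,0,0,0],[0,0,-30,0,0,0],[0,0,-80,0,0,0],[0,0,-110,0,0,0],[0,0,-110,0,0,0]]' 40 22; python3 h.py .56,-.395,.162,0
```

```text
time_s: 15.08
tcp_pos: [0.4844, 0.2234, 0.0502]
eef_rot: [180.0, 0.0, 41.9]
contact_force: [0.5, -0.3, 0.3]
gripper_width: 0.0774
gripper_force: 0.0
time_s: 16.2
tcp_pos: [0.4847, 0.2247, 0.1621]
eef_rot: [-180.0, -0.3, 41.9]
contact_force: [0.7, -0.6, -4.0]
gripper_width: 0.0593
gripper_force: 22.0
t16.2 [0.4847 0.2247 0.1621] [-180.    -0.3   41.9] [ 46.  11. -24.  -0. -54.  86.]
row [-357.9, 511.5, -1.8] [-0.002, -0.004, 0.731] n>=10.0
```

```bash
python3 -m pendant '[[-12,17,-5,0,0,0.02],[-40,57,-15,0,0,0.08],[-70,100,-25,0,0,0.15],[-100,143,-30,0,0,0.21],[-130,186,-30,0,0,0.27],[-160,229,-30,0,0,0.33],[-190,272,-30,0,0,0.39],[-220,315,-30,0,0,0.45],[-250,358,-30,0,0,0.52],[-280,400,-30,0,0,0.58],[-310,443,-30,0,0,0.64],[-338,483,-30,0,0,0.7],[-353,505,-30,0,0,0.73],[-358,511.5,-30,0,0,0.731],[-358,511.5,-10,0,0,0.731],[-358,511.5,40,0,0,0.731],[-358,511.5,85,0,0,0.731],[-358,511.5,105,0,0,0.731],[-358,511.5,112,0,0,0.731],[-358,511.5,112,0,0,0.731]]'; python3 h.py .533,.2705,.15,-48
```

```text
time_s: 18.7
tcp_pos: [0.5572, -0.3946, 0.0482]
eef_rot: [-179.9, 0.2, 0.1]
contact_force: [-6.3, 6.3, 9.7]
gripper_width: 0.0592
gripper_force: 22.0
t18.7 [ 0.5572 -0.3946  0.0482] [-1.799e+02  2.000e-01  1.000e-01] [-19.  31. -11.  -0. -49. 109.]
row [-23.7, -665.3, -100.7] [-0.0, 0.004, 0.839] n>=10.8
```

```bash
python3 -m pendant '[[0,0,0,0,0,0],[0,0,0,0,0,0],[0,0,-3,0,0,0],[0,0,-50,0,0,0],[0,0,-110,0,0,0],[0,0,-150,0,0,0],[-2,-60,-150,0,0,0.08],[-24,-665,-135,0,0,0.839],[-24,-665,-135,0,0,0.839],[-24,-665,-135,0,0,0.839],[-24,-665,-135,0,0,0.839],[-24,-665,-135,0,0,0.839],[-24,-665,-135,0,0,0.839],[-24,-665,-135,0,0,0.839],[-24,-665,-135,0,0,0.839],[-24,-665,-135,0,0,0.839],[-24,-665,-135,0,0,0.839],[-24,-665,-135,0,0,0.839],[-24,-665,-135,0,0,0.839],[-24,-665,-135,0,0,0.839]]' 76; python3 h.py .533,.2705,.046,-48
python3 - <<'E'
from h import *
im=r.capture("side")[:,:,::-1];cv2.imwrite("pics/s2.png",im[120:420,100:500])
E
```

```text
time_s: 21.2
tcp_pos: [0.535, 0.2679, 0.1829]
eef_rot: [-180.0, 0.0, -48.1]
contact_force: [0.0, -1.6, 0.1]
gripper_width: 0.0761
gripper_force: 0.0
t21.2 [0.535  0.2679 0.1829] [-180.     0.   -48.1] [ 45.  16. -14.  -0. -60.  -3.]
row [-3.2, -0.2, 136.9] [-0.0, 0.0, -0.002] n>=2.2
```

View pics/s2.png

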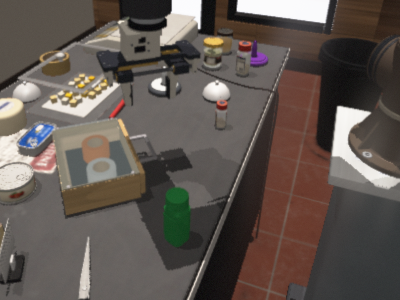

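```bash
python3 -m pendant '[[-3,0,0,0,0,0],[-3,0,30,0,0,0],[-3,0,70,0,0,0],[-3,0,110,0,0,0],[-3,0,130,0,0,0],[-3,0,134,0,0,0],[-3,0,134,0,0,0]]' 26; python3 -m pendant '[[0,0,0,0,0,0],[0,0,0,0,0,0],[0,0,0,0,0,0],[0,0,0,0,0,0]]' 0 25; python3 h.py
```

```text
time_s: 22.12
tcp_pos: [0.5333, 0.2712, 0.0493]
eef_rot: [-180.0, -0.0, -48.1]
contact_force: [1.2, -0.2, -0.3]
gripper_width: 0.0265
gripper_force: 0.0
time_s: 22.62
tcp_pos: [0.5336, 0.2718, 0.0497]
eef_rot: [-179.9, -0.0, -48.0]
contact_force: [-0.2, 1.1, 6.1]
gripper_width: 0.0072
gripper_force: 25.0
t22.6 [0.5336 0.2718 0.0497] [-179.9   -0.   -48. ] [ 46.  24. -22.   0. -43.  -4.]
```

```bash
python3 -m pendant '[[0,5,0,0,0,0],[0,20,0,0,0,0],[0,40,0,0,0,0],[0,60,0,0,0,0],[0,80,0,0,0,0],[0,100,0,0,0,0],[0,115,0,0,0,0],[0,125,0,0,0,0],[0,131,0,0,0,0],[0,133,0,0,0,0],[0,133,0,0,0,0]]'; python3 h.py
```

```text
time_s: 24.0
tcp_pos: [0.436, 0.1852, 0.0498]
eef_rot: [-179.6, 0.0, -48.0]
contact_force: [3.7, 9.0, -0.2]
gripper_width: 0.0071
gripper_force: 25.0
t24.0 [0.436  0.1852 0.0498] [-179.6    0.   -48. ] [ 47.  15. -39.  -0. -36.  -5.]
```

```bash
python3 -m pendant '[[0,0,0,0,0,0],[0,0,0,0,0,0],[0,0,0,0,0,0],[0,0,-20,0,0,0],[0,0,-70,0,0,0],[0,0,-120,0,0,0],[0,0,-120,0,0,0]]' 26; python3 h.py .495,.293,.17,-48
python3 - <<'E'
from h import *
a,b=r.capture("top"),r.capture("side")
cv2.imwrite("pics/p3.png",np.hstack([cv2.resize(x[:,:,::-1][v:v+150,u:u+130],None,fx=3,fy=3) for x,u,v in((a,120,150),(b,170,200))]))
E
```

```text
time_s: 24.88
tcp_pos: [0.4355, 0.1833, 0.1724]
eef_rot: [-179.6, -0.0, -48.0]
contact_force: [0.1, -0.7, -0.7]
gripper_width: 0.0258
gripper_force: 0.0
t24.9 [0.4355 0.1833 0.1724] [-179.6   -0.   -48. ] [ 47.   5. -30.   0. -54.  -5.]
row [-41.8, -117.6, 3.2] [-0.007, -0.0, -0.001] n>=2.0
```

View pics/p3.png

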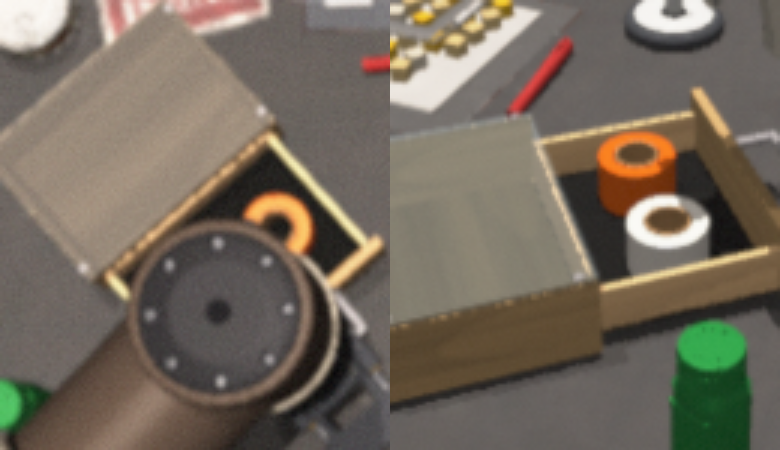

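```bash
python3 - <<'E'
from h import *
print(w("side",262.5,272.5,.0545),w("side",252.2,251.2,.0545))
E
python3 -m pendant '[[-10,-30,0,0,0,0],[-30,-85,0,0,0,0],[-42,-117,0,0,0,0],[-42,-117,0,0,0,0],[-42,-117,0,0,0,0]]' 74; python3 h.py .495,.294,.045,-48
```

```text
[0.49367278 0.29254793 0.0545    ] [0.54721317 0.22889162 0.0545    ]
time_s: 25.6
tcp_pos: [0.492, 0.2906, 0.167]
eef_rot: [179.8, -0.0, -48.1]
contact_force: [-0.7, -0.6, 0.3]
gripper_width: 0.0701
gripper_force: 0.0
t25.6 [0.492  0.2906 0.167 ] [179.8  -0.  -48.1] [ 50.  15. -19.  -0. -57.  -8.]
row [-0.5, -4.9, 122.0] [0.004, -0.0, -0.001] n>=2.0
```

```bash
python3 -m pendant '[[0,-3,0,0,0,0],[0,-3,40,0,0,0],[0,-3,85,0,0,0],[0,-3,112,0,0,0],[0,-3,121,0,0,0],[0,-3,121,0,0,0]]' 74; python3 -m pendant '[[0,0,0,0,0,0],[0,0,0,0,0,0],[0,0,0,0,0,0],[0,0,0,0,0,0],[0,0,-2,0,0,0],[0,0,-30,0,0,0],[0,0,-80,0,0,0],[0,0,-125,0,0,0],[0,0,-125,0,0,0]]' 40 12; python3 h.py .638,-.0525,.17,-48
```

```text
time_s: 26.35
tcp_pos: [0.4953, 0.2935, 0.048]
eef_rot: [180.0, -0.0, -48.1]
contact_force: [0.2, -0.4, 0.4]
gripper_width: 0.0742
gripper_force: 0.0
time_s: 27.48
tcp_pos: [0.4967, 0.2952, 0.1768]
eef_rot: [-179.6, 0.0, -48.0]
contact_force: [0.2, -0.3, -1.1]
gripper_width: 0.0602
gripper_force: 12.0
t27.5 [0.4967 0.2952 0.1768] [-179.6    0.   -48. ] [ 50.  14. -18.   0. -58.  -8.]
row [353.0, 127.5, 5.8] [-0.007, 0.0, -0.001] n>=6.0
```

```bash
python3 -m pendant '[[12,4,0,0,0,0],[50,18,0,0,0,0],[95,34,0,0,0,0],[140,50,0,0,0,0],[185,67,0,0,0,0],[230,83,0,0,0,0],[275,99,5,0,0,0],[315,114,15,0,0,0],[343,124,30,0,0,0],[353,127.5,38,0,0,0],[353,127.5,42,0,0,0],[353,127.5,42,0,0,0],[353,127.5,42,0,0,0]]'; python3 h.py
python3 - <<'E'
from h import *
im=r.capture("side")[:,:,::-1];crop("side",215,120,315,220,6,"s4.png",im)
E
```

```text
time_s: 29.1
tcp_pos: [0.6364, -0.0531, 0.1313]
eef_rot: [-180.0, -0.0, -48.0]
contact_force: [0.2, -0.2, 0.2]
gripper_width: 0.0602
gripper_force: 12.0
t29.1 [ 0.6364 -0.0531  0.1313] [-180.   -0.  -48.] [ 13.  22. -13.   0. -55.  29.]
```

View pics/s4.png

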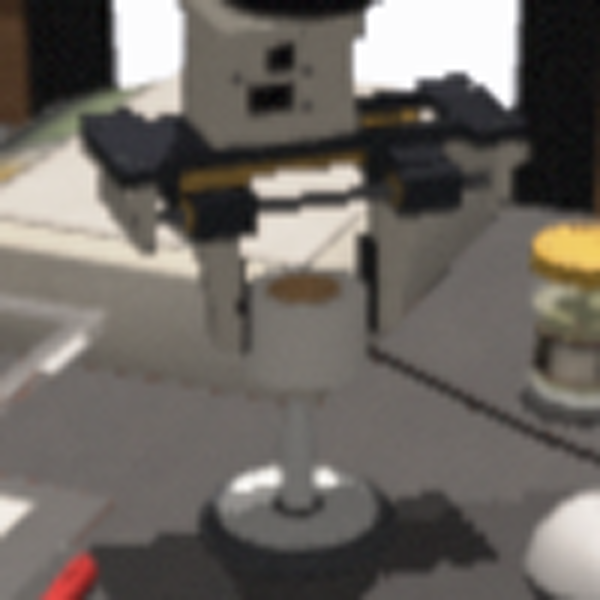

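Run:
```python
from h import *
S=lambda U,V,z:w("side",(U+.5)/6-.5+215,(V+.5)/6-.5+120,z)
print("roll",S(305,289,.1378),"at .076?")
print("plate ctr",S(299,510,.018), "base ellipse", S(298,519,.006))
for P in([.6364,-.0531,.1378],[.638,-.0525,.018],[.638,-.0525,.076],[.648,-.0525,.076],[.638,-.0425,.076]):
    u=px("side",P)[0];print(P,(u-[215,120])*6+2.5)
```

```text
roll [ 0.63231892 -0.04898094  0.1378    ] at .076?
plate ctr [ 0.63666525 -0.05022352  0.018     ] base ellipse [ 0.64216613 -0.06158048  0.006     ]
[0.6364, -0.0531, 0.1378] [300.47395316 284.42814485]
[0.638, -0.0525, 0.018] [298.33827285 507.47578173]
[0.638, -0.0525, 0.076] [297.63088344 402.17691717]
[0.648, -0.0525, 0.076] [278.69169825 398.65298195]
[0.638, -0.0425, 0.076] [289.40478171 410.61733789]
```

```bash
python3 -m pendant '[[4,-1.5,0,0,0,0],[4,-1.5,10,0,0,0],[4,-1.5,22,0,0,0],[4,-1.5,32,0,0,0],[4,-1.5,40,0,0,0],[4,-1.5,45,0,0,0],[4,-1.5,45,0,0,0]]'; python3 h.py
python3 - <<'E'
from h import *
crop("side",215,120,315,220,6,"s5.png")
E
```

```text
time_s: 30.02
tcp_pos: [0.6399, -0.0561, 0.0853]
eef_rot: [180.0, 0.0, -48.1]
contact_force: [-0.2, -0.7, -0.6]
gripper_width: 0.06
gripper_force: 12.0
t30.0 [ 0.6399 -0.0561  0.0853] [180.    0.  -48.1] [ 12.  25. -15.  -0. -50.  30.]
```

View pics/s5.png

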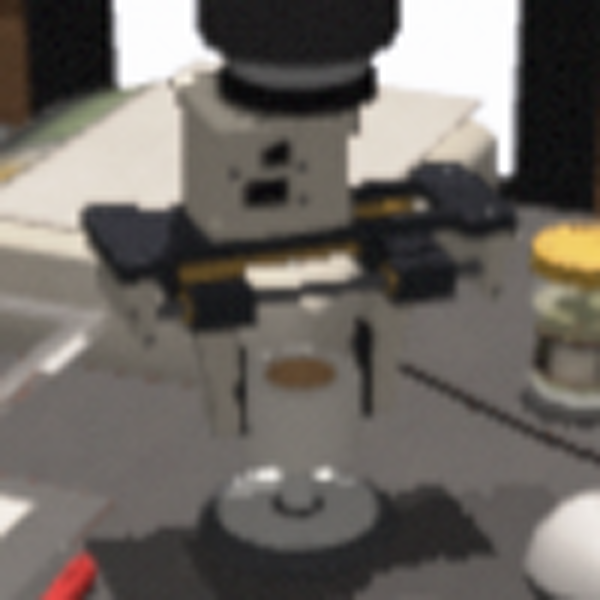

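```bash
python3 -m pendant '[[0,0,8,0,0,0],[0,0,16,0,0,0],[0,0,24,0,0,0],[0,0,30,0,0,0],[0,0,33,0,0,0],[0,0,33,0,0,0]]'; python3 h.py
```

```text
time_s: 30.82
tcp_pos: [0.6402, -0.056, 0.0528]
eef_rot: [-180.0, -0.0, -48.1]
contact_force: [-0.2, 0.9, -1.0]
gripper_width: 0.0601
gripper_force: 12.0
t30.8 [ 0.6402 -0.056   0.0528] [-180.    -0.   -48.1] [ 12.  28. -16.   0. -46.  30.]
```

Lower 2 mm to contact, release, lift and look.

```bash
python3 -m pendant '[[0,0,1.5,0,0,0],[0,0,1.8,0,0,0]]'; python3 -m pendant '[[0,0,0,0,0,0],[0,0,0,0,0,0],[0,0,0,0,0,0],[0,0,-15,0,0,0],[0,0,-60,0,0,0],[0,0,-110,0,0,0],[0,0,-120,0,0,0],[0,0,-120,0,0,0]]' 80; python3 h.py .436,.1845,.17,-48
python3 - <<'E'
from h import *
crop("side",140,120,340,270,4,"s6.png")
E
```

```text
time_s: 31.08
tcp_pos: [0.6404, -0.056, 0.0524]
eef_rot: [-180.0, -0.0, -48.0]
contact_force: [-4.8, 1.4, 11.5]
gripper_width: 0.0603
gripper_force: 12.0
time_s: 32.08
tcp_pos: [0.6405, -0.0559, 0.1725]
eef_rot: [-179.9, -0.1, -48.1]
contact_force: [0.4, -0.4, -0.5]
gripper_width: 0.0801
gripper_force: 0.0
t32.1 [ 0.6405 -0.0559  0.1725] [-1.799e+02 -1.000e-01 -4.810e+01] [ 12.  20.  -9.  -0. -60.  30.]
row [-315.5, -8.5, 2.2] [-0.002, -0.001, -0.001] n>=5.0
```

View pics/s6.png

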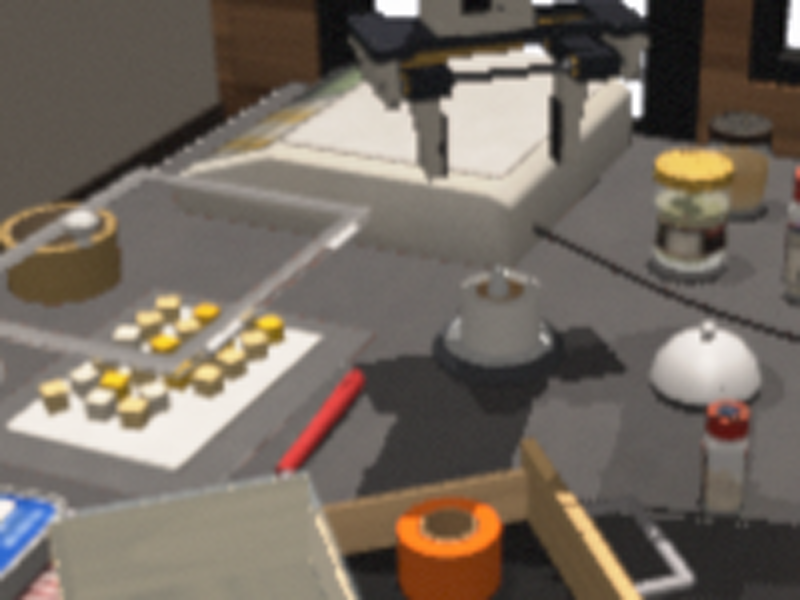

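```bash
python3 -m pendant '[[-50,-1,2,0,0,0],[-316,-8.5,2,0,0,0],[-316,-8.5,2,0,0,0],[-316,-8.5,2,0,0,0],[-316,-8.5,2,0,0,0],[-316,-8.5,2,0,0,0],[-316,-8.5,2,0,0,0],[-316,-8.5,2,0,0,0],[-316,-8.5,2,0,0,0],[-316,-8.5,2,0,0,0]]' 26;  python3 h.py .436,.1845,.05,-48
```

```text
time_s: 33.38
tcp_pos: [0.4356, 0.184, 0.1687]
eef_rot: [180.0, -0.0, -48.2]
contact_force: [-0.1, 0.0, -0.3]
gripper_width: 0.0262
gripper_force: 0.0
t33.4 [0.4356 0.184  0.1687] [180.   -0.  -48.2] [ 47.   5. -30.   0. -54.  -5.]
row [-0.2, -0.7, 118.7] [0.001, -0.0, -0.003] n>=1.9
```

```bash
python3 -m pendant '[[0,-0.5,30,0,0,0],[0,-0.5,75,0,0,0],[0,-0.5,108,0,0,0],[0,-0.5,118,0,0,0],[0,-0.5,118,0,0,0]]'; python3 -m pendant '[[0,0,0,0,0,0],[0,0,0,0,0,0],[0,0,0,0,0,0],[0,-5,0,0,0,0],[0,-20,0,0,0,0],[0,-40,0,0,0,0],[0,-60,0,0,0,0],[0,-80,0,0,0,0],[0,-100,0,0,0,0],[0,-115,0,0,0,0],[0,-125,0,0,0,0],[0,-131,0,0,0,0],[0,-133,0,0,0,0],[0,-133,0,0,0,0]]' 0 25; python3 h.py
```

```text
time_s: 34.0
tcp_pos: [0.4358, 0.1848, 0.051]
eef_rot: [179.9, -0.0, -48.1]
contact_force: [-0.4, -0.2, 0.5]
gripper_width: 0.0261
gripper_force: 0.0
time_s: 35.75
tcp_pos: [0.5347, 0.273, 0.0519]
eef_rot: [180.0, -0.1, -48.1]
contact_force: [-0.8, -5.4, 8.5]
gripper_width: 0.0069
gripper_force: 25.0
t35.8 [0.5347 0.273  0.0519] [ 1.80e+02 -1.00e-01 -4.81e+01] [ 46.  24. -22.   0. -44.  -4.]
```

```bash
python3 -m pendant '[[0,-2,0,0,0,0],[0,-3,0,0,0,0],[0,-3,0,0,0,0]]';  python3 -m pendant '[[0,3,0,0,0,0],[0,3,0,0,0,0],[0,3,0,0,0,0],[0,3,-20,0,0,0],[0,3,-70,0,0,0],[0,3,-130,0,0,0],[0,3,-130,0,0,0]]' 26; python3 h.py .56,-.395,.18,0
```

```text
time_s: 36.12
tcp_pos: [0.5349, 0.2731, 0.0518]
eef_rot: [179.7, -0.0, -48.1]
contact_force: [-7.3, -8.6, 15.8]
gripper_width: 0.007
gripper_force: 25.0
time_s: 37.0
tcp_pos: [0.537, 0.276, 0.1865]
eef_rot: [-179.4, -0.0, -48.0]
contact_force: [0.2, -0.1, -0.8]
gripper_width: 0.0263
gripper_force: 0.0
t37.0 [0.537  0.276  0.1865] [-179.4   -0.   -48. ] [ 46.  16. -14.   0. -59.  -4.]
row [514.1, 431.9, 2.6] [-0.009, -0.005, -0.838] n>=10.7
```

```bash
python3 -m pendant '[[30,25,2,0,0,-0.05],[512,434,-10,0,0,-0.838],[512,434,-10,0,0,-0.838],[512,434,-10,0,0,-0.838],[512,434,-10,0,0,-0.838],[512,434,-10,0,0,-0.838],[512,434,-10,0,0,-0.838],[512,434,-10,0,0,-0.838],[512,434,-10,0,0,-0.838],[512,434,-10,0,0,-0.838],[512,434,-10,0,0,-0.838],[512,434,-10,0,0,-0.838],[512,434,-10,0,0,-0.838],[512,434,-10,0,0,-0.838],[512,434,-10,0,0,-0.838]]' 76;  python3 h.py .5575,-.3946,.05,0
```

```text
time_s: 38.88
tcp_pos: [0.5542, -0.3957, 0.1912]
eef_rot: [-180.0, -0.0, 0.0]
contact_force: [0.8, 0.2, 0.5]
gripper_width: 0.0759
gripper_force: 0.0
t38.9 [ 0.5542 -0.3957  0.1912] [-180.   -0.    0.] [-19.  23.  -3.  -0. -64. 109.]
row [3.2, -1.1, 141.2] [-0.0, -0.0, 0.001] n>=2.3
```

```bash
python3 -m pendant '[[3,-1,0,0,0,0],[3,-1,50,0,0,0],[3,-1,105,0,0,0],[3,-1,135,0,0,0],[3,-1,141,0,0,0],[3,-1,141,0,0,0]]';  python3 -m pendant '[[0,0,0,0,0,0],[0,0,0,0,0,0],[0,0,0,0,0,0],[0,0,0,0,0,0],[0,0,-2,0,0,0],[0,0,-30,0,0,0],[0,0,-80,0,0,0],[0,0,-125,0,0,0],[0,0,-140,0,0,0],[0,0,-140,0,0,0]]' 40 22; python3 h.py .4844,.2234,.162,42
```

```text
time_s: 39.62
tcp_pos: [0.5577, -0.3959, 0.0508]
eef_rot: [180.0, -0.0, -0.0]
contact_force: [0.3, -0.1, 0.9]
gripper_width: 0.0759
gripper_force: 0.0
time_s: 40.88
tcp_pos: [0.5569, -0.3959, 0.1902]
eef_rot: [-180.0, -0.1, -0.1]
contact_force: [-0.3, -0.5, -4.2]
gripper_width: 0.059
gripper_force: 22.0
t40.9 [ 0.5569 -0.3959  0.1902] [-1.8e+02 -1.0e-01 -1.0e-01] [-19.  23.  -2.  -0. -64. 109.]
row [-73.2, -619.2, 28.2] [0.0, -0.001, -0.734] n>=10.0
```

```bash
python3 -m pendant '[[-2,-15,0,0,0,-0.02],[-7,-55,0,0,0,-0.07],[-12,-100,0,0,0,-0.12],[-17,-148,0,0,0,-0.18],[-23,-196,0,0,0,-0.23],[-29,-244,0,0,0,-0.29],[-34,-292,0,0,0,-0.35],[-40,-340,0,0,0,-0.4],[-46,-388,0,0,0,-0.46],[-51,-436,0,0,0,-0.52],[-57,-484,5,0,0,-0.57],[-63,-532,12,0,0,-0.63],[-68,-577,20,0,0,-0.69],[-72,-606,26,0,0,-0.72],[-73,-619,28,0,0,-0.734],[-73,-619,28,0,0,-0.734],[-73,-619,28,0,0,-0.734]]'; python3 h.py .4844,.2234,.051,42
```

```text
time_s: 43.0
tcp_pos: [0.484, 0.2222, 0.1616]
eef_rot: [180.0, 0.1, 42.0]
contact_force: [-0.3, -0.5, -2.8]
gripper_width: 0.0593
gripper_force: 22.0
t43.0 [0.484  0.2222 0.1616] [1.8e+02 1.0e-01 4.2e+01] [ 46.  11. -24.  -0. -55.  86.]
row [1.2, -0.6, 110.6] [0.0, 0.001, -0.0] n>=1.8
```

```bash
python3 -m pendant '[[1,-0.6,40,0,0,0],[1,-0.6,80,0,0,0],[1,-0.6,100,0,0,0],[1,-0.6,108,0,0,0],[1,-0.6,111,0,0,0],[1,-0.6,111,0,0,0]]'; python3 -m pendant '[[0,0,0,0,0,0],[0,0,0,0,0,0],[0,0,-3,0,0,0],[0,0,-50,0,0,0],[0,0,-110,0,0,0],[0,0,-150,0,0,0],[0,0,-150,0,0,0]]' 76; python3 h.py .5585,-.26,.18,-90
```

```text
time_s: 43.75
tcp_pos: [0.4853, 0.2243, 0.0519]
eef_rot: [180.0, -0.1, 42.0]
contact_force: [-0.6, 0.4, -2.2]
gripper_width: 0.0591
gripper_force: 22.0
time_s: 44.62
tcp_pos: [0.4863, 0.2255, 0.2051]
eef_rot: [180.0, -0.4, 42.0]
contact_force: [-0.2, -0.1, -0.5]
gripper_width: 0.0759
gripper_force: 0.0
t44.6 [0.4863 0.2255 0.2051] [180.   -0.4  42. ] [ 46.   9. -21.   0. -60.  86.]
row [-271.7, 408.9, 23.2] [-0.009, -0.004, 2.305] n>=12.3
```

```bash
python3 -m pendant '[[-20,30,0,0,0,0.17],[-272,409,23,0,0,2.305],[-272,409,23,0,0,2.305],[-272,409,23,0,0,2.305],[-272,409,23,0,0,2.305],[-272,409,23,0,0,2.305],[-272,409,23,0,0,2.305],[-272,409,23,0,0,2.305],[-272,409,23,0,0,2.305],[-272,409,23,0,0,2.305],[-272,409,23,0,0,2.305],[-272,409,23,0,0,2.305],[-272,409,23,0,0,2.305],[-272,409,23,0,0,2.305],[-272,409,23,0,0,2.305],[-272,409,23,0,0,2.305],[-272,409,23,0,0,2.305]]' 80; python3 h.py .559,-.26,.055,-90
python3 - <<'E'
from h import *
def shift(n,box,ref):
    u0,v0,u1,v1=box; a=cv2.cvtColor(r.capture(n)[:,:,::-1].copy(),cv2.COLOR_BGR2GRAY); t=cv2.cvtColor(cv2.imread(ref),cv2.COLOR_BGR2GRAY)[v0:v1,u0:u1]
    f=6;T=cv2.resize(t,None,fx=f,fy=f,interpolation=3);A=cv2.resize(a[v0-8:v1+8,u0-8:u1+8],None,fx=f,fy=f,interpolation=3)
    m=cv2.matchTemplate(A,T,cv2.TM_CCOEFF_NORMED);_,mx,_,l=cv2.minMaxLoc(m);print(n,"px shift",(np.array(l)/f-8).round(2),"score",round(mx,3))
shift("top",(200,238,226,262),"pics/top0.png"); shift("side",(266,241,293,262),"pics/side0.png")
crop("top",110,145,310,295,4,"c7.png")
P=np.array([.484,.223,.08])
for n in("top","side"): print(n,[(px(n,P+d)-px(n,P)).round(2).tolist() for d in([.005,0,0],[0,.005,0])])
E
```

```text
time_s: 46.75
tcp_pos: [0.5563, -0.2617, 0.1779]
eef_rot: [180.0, 0.0, -90.0]
contact_force: [0.4, 0.8, -0.5]
gripper_width: 0.0805
gripper_force: 0.0
t46.8 [ 0.5563 -0.2617  0.1779] [180.   0. -90.] [ -7.  18. -13.  -0. -60.   7.]
row [-1.7, -2.7, 122.9] [0.0, 0.0, -0.0] n>=2.0
top px shift [0. 1.] score 0.945
side px shift [1. 0.] score 0.941
top [[[0.01, -1.97]], [[-1.98, 0.02]]]
side [[[-2.07, -0.48]], [[-0.82, 1.17]]]
```

View pics/c7.png

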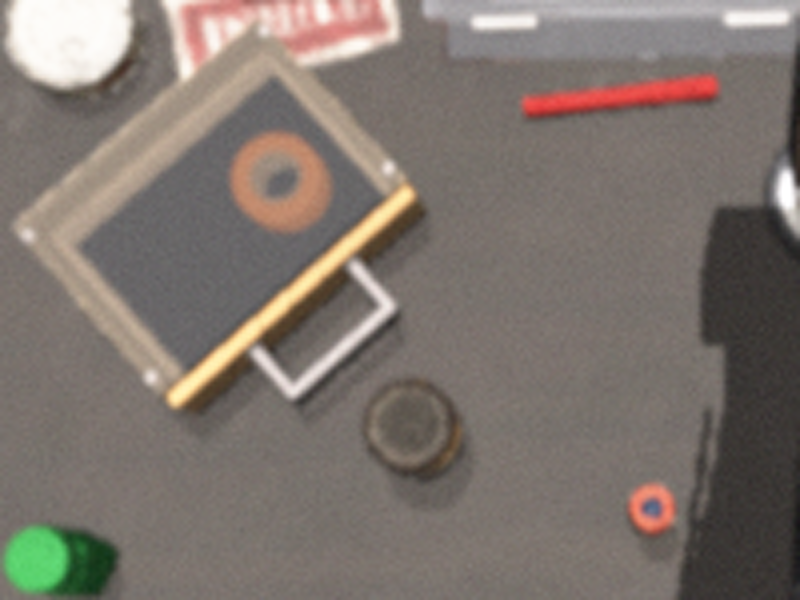

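```bash
python3 -m pendant '[[-1.7,-2.7,0,0,0,0],[-1.7,-2.7,50,0,0,0],[-1.7,-2.7,95,0,0,0],[-1.7,-2.7,118,0,0,0],[-1.7,-2.7,123,0,0,0],[-1.7,-2.7,123,0,0,0]]';  python3 -m pendant '[[0,0,0,0,0,0],[0,0,0,0,0,0],[0,0,0,0,0,0],[0,0,0,0,0,0],[0,0,-2,0,0,0],[0,0,-30,0,0,0],[0,0,-80,0,0,0],[0,0,-120,0,0,0],[0,0,-120,0,0,0]]' 40 25; python3 h.py .533,.1553,.167,-48
```

```text
time_s: 47.65
tcp_pos: [0.5595, -0.2601, 0.0553]
eef_rot: [-180.0, -0.0, -90.0]
contact_force: [-0.3, -0.4, 1.0]
gripper_width: 0.08
gripper_force: 0.0
time_s: 48.78
tcp_pos: [0.5609, -0.2605, 0.1786]
eef_rot: [-179.6, -0.1, -90.0]
contact_force: [-0.0, 1.2, -3.1]
gripper_width: 0.0637
gripper_force: 25.0
t48.8 [ 0.5609 -0.2605  0.1786] [-1.796e+02 -1.000e-01 -9.000e+01] [ -7.  18. -12.   0. -59.   7.]
row [-415.7, 28.3, 10.9] [-0.006, -0.004, -0.734] n>=6.7
```

```bash
python3 -m pendant '[[-15,1,0,0,0,-0.03],[-55,4,0,0,0,-0.1],[-102,7,0,0,0,-0.18],[-149,10,0,0,0,-0.26],[-196,13,0,0,0,-0.35],[-243,17,0,0,0,-0.43],[-290,20,0,0,0,-0.51],[-337,23,4,0,0,-0.6],[-378,26,8,0,0,-0.67],[-405,28,11,0,0,-0.72],[-416,28.5,11,0,0,-0.734],[-416,28.5,11,0,0,-0.734],[-416,28.5,11,0,0,-0.734]]'; python3 h.py .533,.1553,.0545,-48
```

```text
time_s: 50.4
tcp_pos: [0.5306, 0.1552, 0.1636]
eef_rot: [179.9, 0.0, -48.1]
contact_force: [0.4, -1.0, -1.6]
gripper_width: 0.064
gripper_force: 25.0
t50.4 [0.5306 0.1552 0.1636] [179.9   0.  -48.1] [ 37.  13. -21.  -0. -56.   5.]
row [1.6, -1.9, 109.1] [0.001, 0.0, -0.001] n>=1.7
```

```bash
python3 -m pendant '[[1.6,-1.9,40,0,0,0],[1.6,-1.9,80,0,0,0],[1.6,-1.9,100,0,0,0],[1.6,-1.9,107,0,0,0],[1.6,-1.9,109.5,0,0,0],[1.6,-1.9,109.5,0,0,0]]'; python3 -m pendant '[[0,0,0,0,0,0],[0,0,0,0,0,0],[0,0,-3,0,0,0],[0,0,-50,0,0,0],[0,0,-110,0,0,0],[0,0,-150,0,0,0],[0,0,-150,0,0,0]]' 80; python3 h.py .4495,-.2502,.2,0
```

```text
time_s: 51.15
tcp_pos: [0.5335, 0.1552, 0.0558]
eef_rot: [180.0, -0.0, -48.0]
contact_force: [-2.9, -3.0, 5.3]
gripper_width: 0.0633
gripper_force: 25.0
time_s: 52.02
tcp_pos: [0.5353, 0.1572, 0.2086]
eef_rot: [-179.6, -0.1, -48.0]
contact_force: [-0.3, 0.6, -0.1]
gripper_width: 0.0799
gripper_force: 0.0
t52.0 [0.5353 0.1572 0.2086] [-1.796e+02 -1.000e-01 -4.800e+01] [ 37.  11. -18.   0. -61.   5.]
row [245.1, 336.6, 6.5] [-0.006, -0.005, -0.837] n>=6.7
```

```bash
python3 -m pendant '[[25,34,0,0,0,-0.08],[245,337,6,0,0,-0.837],[245,337,6,0,0,-0.837],[245,337,6,0,0,-0.837],[245,337,6,0,0,-0.837],[245,337,6,0,0,-0.837],[245,337,6,0,0,-0.837],[245,337,6,0,0,-0.837],[245,337,6,0,0,-0.837],[245,337,6,0,0,-0.837],[245,337,6,0,0,-0.837]]' 66; python3 h.py .4495,-.2502,.068,0
cat >> h.py <<'E'
def shift(n,box,ref):
    u0,v0,u1,v1=box; a=cv2.cvtColor(r.capture(n)[:,:,::-1].copy(),cv2.COLOR_BGR2GRAY); t=cv2.cvtColor(cv2.imread(ref),cv2.COLOR_BGR2GRAY)[v0:v1,u0:u1]
    f=6;T=cv2.resize(t,None,fx=f,fy=f,interpolation=3);A=cv2.resize(a[v0-8:v1+8,u0-8:u1+8],None,fx=f,fy=f,interpolation=3)
    _,mx,_,l=cv2.minMaxLoc(cv2.matchTemplate(A,T,cv2.TM_CCOEFF_NORMED));print(n,"px shift",(np.array(l)/f-8).round(2),round(mx,3))
E
python3 -c '
from h import *
shift("top",(224,215,256,246),"pics/top0.png"); shift("side",(256,216,285,235),"pics/side0.png")'
```

```text
time_s: 53.4
tcp_pos: [0.4472, -0.2506, 0.1983]
eef_rot: [-180.0, 0.0, 0.0]
contact_force: [-0.0, 1.1, 0.9]
gripper_width: 0.066
gripper_force: 0.0
t53.4 [ 0.4472 -0.2506  0.1983] [-180.    0.    0.] [ -7.   7. -23.  -0. -59.  97.]
row [2.3, -0.4, 130.3] [-0.0, 0.0, 0.001] n>=2.1
top px shift [0. 0.] 0.998
side px shift [0. 0.] 0.997
```

Lime is back within a millimetre. Now the shaker.

```bash
python3 -m pendant '[[2,0,0,0,0,0],[2,0,50,0,0,0],[2,0,95,0,0,0],[2,0,122,0,0,0],[2,0,130,0,0,0],[2,0,130,0,0,0]]';  python3 -m pendant '[[0,0,0,0,0,0],[0,0,0,0,0,0],[0,0,0,0,0,0],[0,0,0,0,0,0],[0,0,0,0,0,0],[0,0,-2,0,0,0],[0,0,-30,0,0,0],[0,0,-80,0,0,0],[0,0,-130,0,0,0],[0,0,-130,0,0,0]]' 20 12; python3 h.py .4134,.2862,.19,-48
```

```text
time_s: 54.25
tcp_pos: [0.4492, -0.2514, 0.0686]
eef_rot: [180.0, 0.0, -0.0]
contact_force: [0.8, 0.0, 0.5]
gripper_width: 0.0662
gripper_force: 0.0
time_s: 55.5
tcp_pos: [0.4509, -0.2521, 0.2024]
eef_rot: [179.9, -0.4, -0.0]
contact_force: [-0.5, -0.2, -1.7]
gripper_width: 0.0427
gripper_force: 12.0
t55.5 [ 0.4509 -0.2521  0.2024] [179.9  -0.4  -0. ] [ -7.   7. -23.   0. -59.  97.]
row [-37.8, -538.3, 11.2] [-0.001, -0.007, 0.837] n>=8.6
```

```bash
python3 -m pendant '[[-1,-15,0,0,0,0.02],[-4,-55,0,0,0,0.08],[-7,-100,0,0,0,0.15],[-10,-145,0,0,0,0.22],[-13,-190,0,0,0,0.3],[-17,-235,0,0,0,0.37],[-20,-280,0,0,0,0.44],[-23,-325,0,0,0,0.51],[-26,-370,0,0,0,0.58],[-30,-415,0,0,0,0.65],[-33,-460,4,0,0,0.72],[-36,-500,8,0,0,0.78],[-38,-528,11,0,0,0.82],[-38,-538,11,0,0,0.837],[-38,-538,11,0,0,0.837],[-38,-538,11,0,0,0.837]]'; python3 h.py .4134,.2862,.068,-48
```

```text
time_s: 57.5
tcp_pos: [0.4112, 0.2855, 0.1873]
eef_rot: [180.0, -0.0, -48.0]
contact_force: [0.5, 0.5, -1.2]
gripper_width: 0.0427
gripper_force: 12.0
t57.5 [0.4112 0.2855 0.1873] [180.  -0. -48.] [ 57.   7. -26.  -0. -57. -15.]
row [1.0, -2.1, 119.3] [0.001, -0.0, -0.0] n>=1.9
```

```bash
python3 -m pendant '[[1,-2,40,0,0,0],[1,-2,80,0,0,0],[1,-2,105,0,0,0],[1,-2,115,0,0,0],[1,-2,119,0,0,0],[1,-2,119.5,0,0,0]]'; python3 h.py; python3 -m pendant '[[0,0,0,0,0,0],[0,0,0,0,0,0],[0,0,-3,0,0,0],[0,0,-50,0,0,0],[0,0,-110,0,0,0],[0,0,-150,0,0,0],[0,0,-150,0,0,0]]' 66; python3 h.py .45,-.25,.25,-48
```

```text
time_s: 58.25
tcp_pos: [0.4139, 0.2874, 0.0688]
eef_rot: [-179.9, 0.0, -48.0]
contact_force: [-0.3, -0.8, 0.1]
gripper_width: 0.0428
gripper_force: 12.0
t58.2 [0.4139 0.2874 0.0688] [-179.9    0.   -48. ] [ 57.  16. -33.   0. -41. -15.]
time_s: 59.12
tcp_pos: [0.4147, 0.2886, 0.2219]
eef_rot: [-179.6, 0.1, -48.0]
contact_force: [0.2, 0.0, -0.5]
gripper_width: 0.0664
gripper_force: 0.0
t59.1 [0.4147 0.2886 0.2219] [-1.796e+02  1.000e-01 -4.800e+01] [ 57.   5. -23.   0. -62. -15.]
row [423.7, 334.1, -31.0] [-0.007, 0.001, 0.0] n>=8.6
```

```bash
python3 -m pendant '[[40,32,-3,0,0,0],[424,334,-31,0,0,0],[424,334,-31,0,0,0],[424,334,-31,0,0,0],[424,334,-31,0,0,0],[424,334,-31,0,0,0],[424,334,-31,0,0,0],[424,334,-31,0,0,0],[424,334,-31,0,0,0],[424,334,-31,0,0,0],[424,334,-31,0,0,0],[424,334,-31,0,0,0]]'
python3 - <<'E'
from h import *
shift("top",(176,267,200,290),"pics/top0.png"); shift("side",(288,253,312,275),"pics/side0.png")
shift("side",(303,200,331,222),"pics/side0.png");shift("top",(200,238,226,262),"pics/top0.png")
im=r.capture("side")[:,:,::-1];cv2.imwrite("pics/s8.png",cv2.resize(im[120:400,100:450],None,fx=2,fy=2))
E
```

```text
time_s: 60.62
tcp_pos: [0.4489, -0.2505, 0.2487]
eef_rot: [180.0, 0.0, -47.9]
contact_force: [-0.9, -0.2, 0.2]
gripper_width: 0.0662
gripper_force: 0.0
top px shift [-1.  0.] 0.982
side px shift [0. 1.] 0.963
side px shift [0. 1.] 0.889
top px shift [0. 1.] 0.945
```

View pics/s8.png

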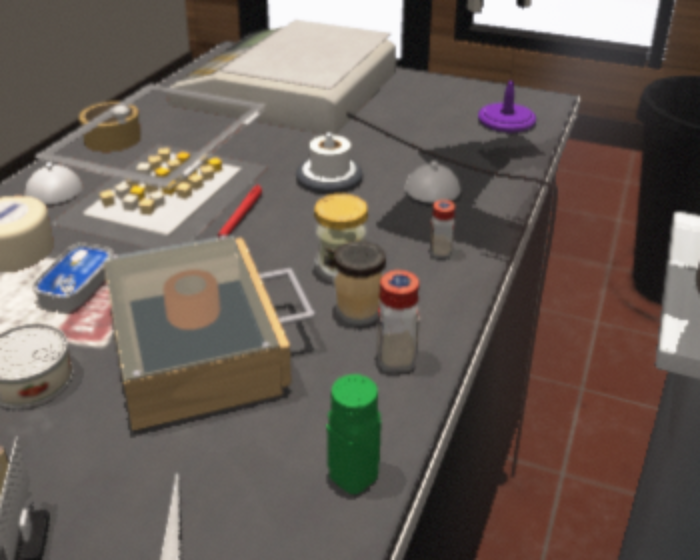

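```bash
python3 -c "from plant import r; print(r.close_job())"
```

```text
the job is handed in; nothing more can be done
None
```

The job is handed in at about 61 s: the white roll is flat on the unwinder's plate, the orange roll is in the shut drawer, and the three jars are upright within about 3 mm of their original spots by the camera check, with the bell never touched.

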